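# Tighten the loose lid clamp on the buffet pan

### The arm

A 7-joint arm with a two-finger parallel gripper is mounted at the origin on the work surface. World frame = base frame: x ahead of the robot, y to its left, z up, the work surface at z = 0. Lengths are in m, angles in rad, forces in N, time in s.
With the tool pointing down it reaches from about 0.35 to 0.9 m from the base axis. Payload 8.1 kg.
Tool frame: the origin (TCP) lies on the centre line of the jaws, within the pads' length; the fingertips stand 19 mm ahead of it and the grasp point (between the pads) is the TCP (arm.tip_reach is the distance from the TCP to the fingertips, in m); z points along the fingers, y is the line along which they close (so a half turn about z gives the same grasp; the last joint's range is limited). The gripper opens to 92 mm and grips with 3 to 60 N. Pads are 19 mm wide; open, the fingers measure 130 mm over their backs; the gripper's body (75 mm by 190 mm) begins 47 mm behind the grasp point.
Start: joints at [-1.294, 0.434, 0.025, 1.573, -0.012, 1.134, -0.075], TCP at [0.232, 0.58, 0.246] pointing down, gripper open.
Joint ranges: [-2.62, 2.62], [-0.44, 2.09], [-1.27, 1.32], [0.08, 2.57], [-1.32, 4.46], [0.12, 2], [-2.74, 2.74]. Speed limits (rad/s): [2.22, 2.22, 3.01, 3.01, 3.14, 3.14, 3.14].

### API

Orientations are given as a rotation vector (axis times angle).
In Python, from cell import arm gives the robot as it stands.
- The arm moves only by the tool arm_command, never from a script. Its argument "targets" is a list that holds one entry, the list of rows, each a list of 6 numbers: the shift along the tool's x, y, z in m, then the turn, a rotation vector about the tool's x, y, z in rad. A call has 1 to 10 rows; each row shifts and turns the commanded pose from where the row before left it, along the tool's axes as they then stand; what a row does not reach is not made up. A row lasts 1/8 s, in which the tool goes at most 62.5 mm and 10.7 degrees, less where a joint would pass 70% of its speed; a pose out of reach is approached as far as the arm can. A call with a gripper value outside its range is refused whole. "jaw" is the finger opening in m, from 0 to 0.0918, set as the call begins (left out, the last holds). The fingers move at their own pace and stop on an object; "newtons" is the grip in N (left out, the last holds). Time passes only in rows, so rows that do not move let the fingers close. It gives the time, the measured TCP pose, the force, the opening and the grip force at its end, in the units of the state.
- arm.observe(): the state, without advancing time (a new reading comes with each control period).
- arm.get_image(name): name is "side" or "top"; returns a dict with "pixels" (384x512x3 uint8, red, green, blue), "z_map" (384x512 float32, m along the optical axis (not along the pixel's ray), 0 where there is no reading), "fx", "fy", "cx", "cy" (pixels), "xyz" and "rotation" of the camera in the world. Camera axes: x right, y down, z forward; pixel columns grow to the right and rows downward; lengths in m; the calibration is good to about 2 mm. A picture is of the moment at which its call begins.
- arm.sign_off(): hands the job in; it is judged then, once.
The state is a dict: "clock": time; "joints": joint angles; "dq": joint speeds; "joint_efforts": joint torques, N m; "position": TCP position; "ee_rot": TCP orientation; "force": force on the tool from outside, world axes, zero at the start; "ft_torque": the same for the moment, N m; "width": opening from 0.0 (shut) to 1.0 (fully open); "gripper_force": force on a finger pad.
Only numpy, scipy, OpenCV 4.12 (cv2) and the standard library are available. Lean on these libraries where they do the work, as an engineer would, in place of code of your own. Each camera call takes 0.05 s, during which the arm holds its last target. There are 200 camera calls.

### The job

The lid clamp with the red wing handle has come loose. Push its wings round clockwise (seen from above) with your fingertips, stroke after stroke, until the foot sits tight on the lid and the handle will turn no further. Leave the blue clamp tight, and do not lift, shift or knock over the things standing around.

Things in the scene. Friction and masses are not known exactly. Their poses are not given: they have to be found in the camera images.
- red_screw (a joint): turn of the red two-winged handle of the loose lid clamp, in rad: 0 fully unscrewed, 6.6 tight at a firm stop; it grows clockwise seen from above. Its axis is vertical; it sinks 1.4 mm per rad, has an even friction of about 0.2 N m and stays where it is left. The rubber foot under the clamp arm sinks with it and meets the lid at 6.6.
- red_axis (a point): point on the red handle's vertical axis, fixed to the pan, 137 mm above the table: half-way up the wings when tight. Hub 24 mm across; two opposite upright wings, 9 mm thick (12 at the round ends), 26 mm tall, reach 40 mm from the axis. Wing undersides are 124 mm above the table when tight, up to 9 mm higher when loose. The space around is free down to the clamp arm, except for the post.
- red_wing (a point): point near the end of one wing of the red handle, 34 mm from its axis, half-way up the wing; turns and sinks with it. The other wing is opposite. When tight, the wings lie at 150 and 330 degrees, counted counterclockwise from above from the direction axis-to-post.
- red_post (a point): centre of the top of the red clamp's fixed steel post, 165 mm above the table, 54 mm from the handle's axis. The post is 20 mm deep (along the line to the axis) by 30 mm wide; its face is 44 mm from the axis, so a finger following a wing is blocked there and has to be set anew. The clamp arm, 26 mm wide, top 114 mm above the table, runs from the post to the axis under the handle.
- red_pan: steel pan with lid on a base plate, 235 by 170 mm, fixed to the table; origin under the pan's centre on the table, x towards the clamp's post. The handle's axis is at x = 50 mm, the post at x = 104 mm. The lid's top is 85 mm above the table; a low black lid handle at x = -45 mm reaches 107 mm.
- blue_screw (a joint): turn of the blue handle of the other pan's clamp, same make, already tight near 6.6 rad; turning it counterclockwise would loosen it.
- blue_axis (a point): point on the vertical axis of the blue handle, 137 mm above the table; same shape and surroundings as the red one.
- shaker: bystander: a glass salt shaker, 40 mm wide, 70 mm tall, standing upright; origin at the centre of its underside
- ladle: bystander: a steel serving spoon, about 240 mm long, lying flat; origin at mid-length on its underside
- spatula: bystander: a spatula, about 235 mm long, lying flat; origin at mid-length on its underside
- sauce: bystander: a red sauce bottle, 60 mm wide, 170 mm tall, standing; origin at the centre of its underside
- cup: bystander: a blue cup, 76 mm wide, 90 mm tall, standing upright; origin at the centre of its underside
- plate: bystander: an empty blue plate, 180 mm wide, 20 mm tall; origin at the centre of its underside

How it is judged:
By the outcome, as a careful person would: the job done as asked, in the order asked, and still so for the second after the job is handed in, with the robot touching nothing.
It also fails if it takes over 64 s, if anything falls off the work surface, if the arm or the gripper's body presses on something with over 40 N, if the wrist force passes 120 N, or if a joint passes its speed limit or range.

## Working session

There is one attempt and no reset: what is moved stays moved. The work goes in short steps, Python scripts to look and compute and a tool call to move; the robot and the scene stay as the last step left them, time stands still between calls to the robot, and variables do not carry over. Pictures are saved under pics/ and viewed, at most 10 in all, crops included, and the job is handed in when it is done.

Besides the shell and the picture viewer there is one more tool, called as name([rows], argument=value, ...), one row to a line, values as JSON. arm_command: Moves the arm, as the interface text tells. Its arguments: {"type":"object","properties":{"targets":{"type":"array","items":{"type":"array","items":{"type":"array","items":{"type":"number"}}}},"jaw":{"type":"number"},"newtons":{"type":"number"}},"required":["targets"]}

```bash
mkdir -p pics; ls
cat > h.py <<'E'
from cell import arm
import numpy as np, cv2
from scipy.spatial.transform import Rotation as R
def img(n):
    d=arm.get_image(n); p=d['pixels']; z=d['z_map']
    v,u=np.mgrid[:384,:512]
    c=np.dstack([(u-d['cx'])/d['fx']*z,(v-d['cy'])/d['fy']*z,z])
    M=np.array(d['rotation'])
    if M.shape!=(3,3): M=R.from_rotvec(M).as_matrix()
    w=c@M.T+np.array(d['xyz']); w[z==0]=np.nan
    return p,w,d
def save(p,f): cv2.imwrite('pics/'+f,cv2.cvtColor(p,cv2.COLOR_RGB2BGR))
E
python3 - <<'E'
from h import *
s=arm.observe(); print({k:np.round(v,3) for k,v in s.items()}, arm.tip_reach)
for n in('top','side'):
    p,w,d=img(n); save(p,n+'0.png'); print(n,d['xyz'],d['rotation'],d['fx'])
    h=cv2.cvtColor(p,cv2.COLOR_RGB2HSV)
    for nm,m in(('red',((h[...,0]<8)|(h[...,0]>172))&(h[...,1]>130)&(h[...,2]>60)),('blue',(abs(h[...,0].astype(int)-110)<15)&(h[...,1]>120)&(h[...,2]>60))):
        k,l,st,ce=cv2.connectedComponentsWithStats(m.astype(np.uint8))
        for i in range(1,k):
            if st[i,4]>40: print(nm,st[i],np.round(np.nanmean(w[l==i],0),3),np.round(np.nanmax(w[l==i],0),3))
E
```

```text
pics
{'clock': np.float64(0.0), 'joints': array([-1.294,  0.435,  0.025,  1.574, -0.012,  1.134, -0.075]), 'dq': array([-0.002, -0.001,  0.   ,  0.001, -0.   , -0.   , -0.001]), 'joint_efforts': array([ 0.0000e+00, -6.6785e+01,  9.8500e-01, -3.1446e+01, -6.1000e-02,
        4.3000e-02,  0.0000e+00]), 'position': array([0.232, 0.58 , 0.245]), 'ee_rot': array([-5.930e-01, -3.085e+00,  3.000e-03]), 'force': array([-0.305,  1.17 , -0.835]), 'ft_torque': array([-0.008,  0.051,  0.002]), 'gripper_force': np.float64(0.0), 'width': np.float64(1.0)} 0.019
top [ 0.41743693 -0.00586188  1.55149464] [-2.13527378  2.17595789 -0.11912011] 466.8968554226902
red [105 184  20  19 241] [0.608 0.459 0.114] [0.64  0.525 0.151]
red [174 199  15  24 111] [0.549 0.246 0.155] [0.583 0.268 0.168]
blue [386 179  28  23 500] [ 0.609 -0.443  0.045] [ 0.642 -0.397  0.098]
blue [323 200  15  24 102] [ 0.539 -0.199  0.146] [ 0.585 -0.177  0.158]
side [ 0.40028816 -1.04270669  1.1060577 ] [-2.31193057  0.19879264 -0.0798554 ] 467.9764676368954
red [233 106  17  17 203] [0.612 0.458 0.11 ] [0.67  0.643 0.151]
red [221 135  23  12 185] [0.555 0.273 0.131] [0.605 0.493 0.164]
blue [239 233  26  15 208] [ 0.54  -0.205  0.141] [ 0.572 -0.179  0.157]
blue [281 308  29  41 926] [ 0.609 -0.432  0.054] [ 0.644 -0.399  0.094]
blue [ 197  348   71   36 2042] [ 0.441 -0.491  0.01 ] [ 0.52  -0.438  0.023]
```

Run:
```python
import cv2
a=cv2.imread('pics/top0.png'); cv2.imwrite('pics/t1.png',cv2.resize(a[150:300,90:290],None,fx=4,fy=4,interpolation=2))
```

```text
(no output)
```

View pics/top0.png

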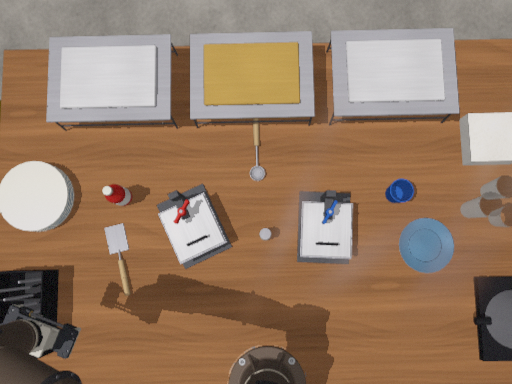

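View pics/side0.png

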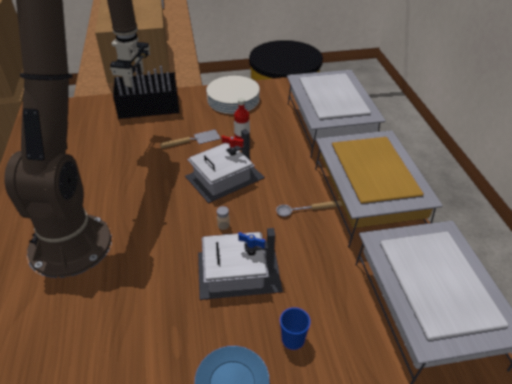

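View pics/t1.png

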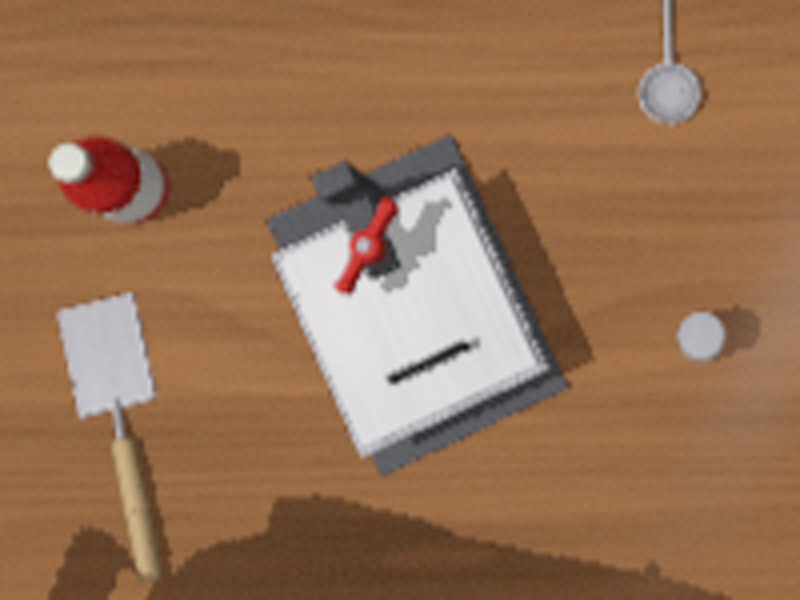

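The top picture shows the red handle at about (181,211), its post at (176,196) and the sauce bottle at (117,194), with the blue clamp far off at (330,210). The pan is rotated about 25°. The plan is to centre the tool on the axis with the jaws partly closed, one finger behind each wing. At that radius they clear the post, so I can turn the tool about its own z.

```bash
cat >> h.py <<'E'
def plane(d,uv,z):
    M=np.array(d['rotation']); M=M if M.shape==(3,3) else R.from_rotvec(M).as_matrix()
    uv=np.atleast_2d(uv).astype(float)
    r=np.c_[(uv[:,0]-d['cx'])/d['fx'],(uv[:,1]-d['cy'])/d['fy'],np.ones(len(uv))]@M.T
    o=np.array(d['xyz']); return (o+r*((z-o[2])/r[:,2])[:,None])[:,:2]
def redmask(p,box):
    h=cv2.cvtColor(p,cv2.COLOR_RGB2HSV); m=((h[...,0]<10)|(h[...,0]>170))&(h[...,1]>110)&(h[...,2]>60)
    o=np.zeros_like(m); x0,y0,x1,y1=box; o[y0:y1,x0:x1]=m[y0:y1,x0:x1]; return o
def wing(p,d,box,z):
    m=redmask(p,box); v,u=np.nonzero(m); q=plane(d,np.c_[u,v],z)
    (c,s,a)=cv2.minAreaRect(q.astype(np.float32)*1000); mu=q.mean(0)
    e=np.linalg.eigh(np.cov((q-mu).T))[1][:,1]
    return np.array(c)/1000,mu,s,np.degrees(np.arctan2(e[1],e[0]))%180
E
python3 - <<'E'
from h import *
p,w,d=img('top')
for z in(.15,.155): print('wing',wing(p,d,(165,190,200,230),z))
v,u=np.nonzero(redmask(p,(165,190,200,230))); print('ztop',np.nanpercentile(w[v,u,2],[10,30,50,70,90]))
# blue reference (tight -> wing top 0.150)
h=cv2.cvtColor(p,cv2.COLOR_RGB2HSV); mb=(abs(h[...,0].astype(int)-110)<15)&(h[...,1]>120)&(h[...,2]>60); mb[:,:315]=0; mb[:,345:]=0
print('blue z',np.nanpercentile(w[mb][:,2],[10,30,50,70,90]))
# lid: white
m=(h[...,1]<60)&(h[...,2]>140); m[:,:150]=0;m[:,240:]=0;m[:180]=0;m[275:]=0
v,u=np.nonzero(m); q=plane(d,np.c_[u,v],.085)
print('lid',cv2.minAreaRect(q.astype(np.float32)*1000))
# base plate+pan footprint via height
g=np.zeros((384,512),bool); g[170:280,145:240]=1
pt=g&(w[...,2]>.158)&~redmask(p,(165,190,200,230)); print('post',pt.sum(),np.nanmedian(w[pt],0))
v,u=np.nonzero(pt); print(u.min(),u.max(),v.min(),v.max(), cv2.minAreaRect((plane(d,np.c_[u,v],.165)*1000).astype(np.float32)))
E
```

```text
wing (array([0.5480777 , 0.24650758]), array([0.54905569, 0.24641423]), (25.977283477783203, 76.84783935546875), np.float64(153.44560034341092))
wing (array([0.54761163, 0.24560728]), array([0.54858612, 0.24551421]), (25.884620666503906, 76.57360076904297), np.float64(153.4456003434109))
ztop [0.1378039  0.15270593 0.15736945 0.15961096 0.1618062 ]
blue z [0.13846318 0.1481488  0.14981259 0.15172706 0.1540705 ]
lid ((500.3282775878906, 227.3957061767578), (175.73495483398438, 160.5670623779297), 24.157855987548828)
post 91 [0.59433125 0.26747645 0.16422352]
168 182 190 222 ((562.456298828125, 263.06707763671875), (94.43365478515625, 31.937122344970703), 11.092141151428223)
```

```bash
cat >> h.py <<'E'
def st(t=None):
    s=arm.observe(); M=R.from_rotvec(s['ee_rot']).as_matrix()
    print('t',round(float(s['clock']),2),'pos',np.round(s['position'],4),'yang',round(np.degrees(np.arctan2(M[1,1],M[0,1])),1),'zax',np.round(M[:,2],4),'j',np.round(s['joints'],2),'F',np.round(s['force'],1),'T',np.round(s['ft_torque'],2),'w',s['width'])
    if t is not None: print('toolshift mm',np.round(M.T@(np.array(t)-s['position'])*1000,1))
E
python3 -c "
from h import *
st([.549,.2465,.245])
p,w,d=img('side')
for z in(.15,.158): print(wing(p,d,(215,130,250,150),z))
"
```

```text
t 0.15 pos [0.2316 0.5801 0.2451] yang 68.2 zax [-3.0e-04 -1.2e-03 -1.0e+00] j [-1.29  0.44  0.02  1.57 -0.01  1.13 -0.08] F [ 0.7  0.  -0.9] T [0.01 0.03 0.01] w 0.9982595503499311
toolshift mm [-4.185e+02 -1.921e+02  4.000e-01]
(array([0.54679822, 0.24762332]), array([0.55026838, 0.24840069]), (74.93880462646484, 79.62755584716797), np.float64(140.22493257182128))
(array([0.54557227, 0.23682652]), array([0.54901339, 0.23759709]), (74.31149291992188, 78.96154022216797), np.float64(140.22493257182123))
```

arm_command([
  [[-0.042,-0.019,0,0,0,0],[-0.042,-0.019,0,0,0,0],[-0.042,-0.019,0,0,0,0],[-0.042,-0.019,0,0,0,0],[-0.042,-0.019,0,0,0,0],[-0.042,-0.019,0,0,0,0],[-0.042,-0.019,0,0,0,0],[-0.042,-0.019,0,0,0,0],[-0.042,-0.02,0,0,0,0],[-0.0405,-0.02,0,0,0,0]],
], jaw=0.034, newtons=20)

```text
clock: 1.45
position: [0.5501, 0.2457, 0.2457]
ee_rot: [-0.593, -3.085, 0.0]
force: [-0.1, 1.1, 0.1]
width: 0.37
gripper_force: 0.0
```

```bash
python3 -c "
from h import *
st([.549,.2465,.245])"
```

```text
t 1.45 pos [0.5501 0.2457 0.2457] yang 68.2 zax [-0. -0. -1.] j [-0.62  0.4   0.16  1.64 -0.07  1.11  0.75] F [-0.1  1.1  0.1] T [-0.02 -0.03  0.07] w 0.3704174476864632
toolshift mm [1.3 0.3 0.7]
```

arm_command([
  [[0.001,0,0.03,0,0,0],[0,0,0.03,0,0,0],[0,0,0.025,0,0,0],[0,0,0.01,0,0,0],[0,0,0,0,0,0]],
])

```text
clock: 2.08
position: [0.5481, 0.2473, 0.1505]
ee_rot: [-0.593, -3.084, 0.001]
force: [0.5, 0.0, 0.1]
width: 0.368
gripper_force: 0.0
```

```bash
python3 -c "
from h import *
st([.549,.2465,.151])
for n in('top','side'):
    p,w,d=img(n); b=(190,165,150,215) if n=='top' else (90,165,200,250)
    y0,y1,x0,x1=(170,245,130,230) if n=='top' else (90,165,190,290)
    save(cv2.resize(p[y0:y1,x0:x1],None,fx=4,fy=4,interpolation=2),n+'2.png')
a=np.vstack([cv2.imread('pics/top2.png'),cv2.imread('pics/side2.png')]); cv2.imwrite('pics/c2.png',a)"
```

```text
t 2.08 pos [0.5481 0.2473 0.1505] yang 68.2 zax [-8.e-04 -5.e-04 -1.e+00] j [-0.61  0.49  0.15  1.75 -0.09  0.91  0.76] F [0.5 0.  0.1] T [ 0.01 -0.01  0.03] w 0.3676899157344309
toolshift mm [-1.1 -0.4 -0.5]
```

View pics/c2.png

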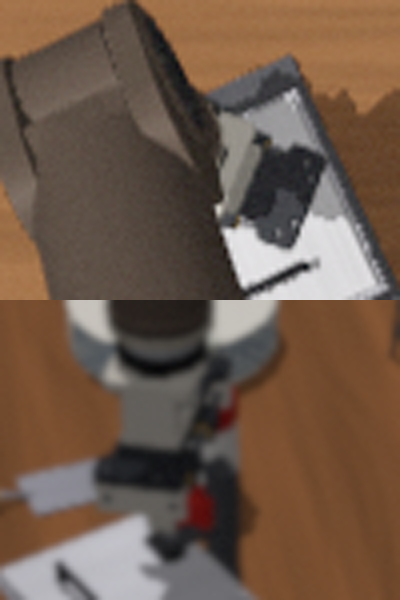

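The top view hides the handle behind the forearm. The side view shows the fingers down around the handle, with the red wing free at about crop (200,510) and no contact force. Next is the turning stroke.

arm_command([
  [[-0.001,0,0,0,0,0.17],[0,0,0,0,0,0.17],[0,0,0,0,0,0.17],[0,0,0,0,0,0.17],[0,0,0,0,0,0.17],[0,0,0,0,0,0.17],[0,0,0,0,0,0.17],[0,0,0,0,0,0.17],[0,0,0,0,0,0.17],[0,0,0,0,0,0.17]],
])

```text
clock: 3.42
position: [0.5495, 0.2476, 0.1514]
ee_rot: [-2.712, -1.584, -0.002]
force: [2.4, -0.5, -7.4]
width: 0.374
gripper_force: 5.4
```

```bash
python3 -c "
from h import *
st([.549,.2465,.151])"
```

```text
t 3.42 pos [0.5495 0.2476 0.1514] yang -29.4 zax [ 0.001  0.001 -1.   ] j [-0.92  0.54  0.6   1.78 -0.37  0.94 -0.68] F [ 2.4 -0.5 -7.4] T [ 0.04 -0.19  0.21] w 0.37375840699496815
toolshift mm [-1.2  0.1  0.4]
```

arm_command([
  [[-0.001,0,0,0,0,0.17],[0,0,0,0,0,0.17],[0,0,0,0,0,0.17],[0,0,0,0,0,0.17],[0,0,0,0,0,0.17],[0,0,0,0,0,0.17],[0,0,0,0,0,0.17],[0,0,0,0,0,0.17],[0,0,0,0,0,0.17],[0,0,0,0,0,0.17]],
])

```text
clock: 4.68
position: [0.5485, 0.2477, 0.1508]
ee_rot: [-2.98, 0.99, 0.001]
force: [2.4, 2.1, -9.1]
width: 0.369
gripper_force: 5.9
```

```bash
python3 -c "
from h import *
st([.549,.2465,.151])"
```

```text
t 4.67 pos [0.5485 0.2477 0.1508] yang -126.8 zax [-3.0e-04  1.8e-03 -1.0e+00] j [-1.17  0.7   1.06  1.8  -0.7   1.07 -2.06] F [ 2.4  2.1 -9.1] T [ 0.36 -0.14  0.3 ] w 0.3692860950335268
toolshift mm [ 1.1  0.6 -0.2]
```

arm_command([
  [[0,0,0,0,0,0.17],[0,0,0,0,0,0.17],[0,0,0,0,0,0.15],[0,0,0,0,0,0],[0,0,0,0,0,-0.15],[0,0,0,0,0,-0.1],[0,0,-0.03,0,0,0],[0,0,-0.04,0,0,0],[0,0,0,0,0,-0.18],[0,0,0,0,0,-0.18]],
])

```text
clock: 5.92
position: [0.5494, 0.2459, 0.2223]
ee_rot: [-3.039, 0.79, -0.003]
force: [-0.4, 0.8, -0.4]
width: 0.37
gripper_force: 0.0
```

arm_command([
  [[0,0,0,0,0,-0.18],[0,0,0,0,0,-0.18],[0,0,0,0,0,-0.18],[0,0,0,0,0,-0.18],[0,0,0,0,0,-0.18],[0,0,0,0,0,-0.18],[0,0,0,0,0,-0.18],[0,0,0,0,0,-0.18],[0,0,0,0,0,-0.18],[0,0,0,0,0,-0.18]],
])

```text
clock: 7.18
position: [0.5494, 0.2457, 0.2221]
ee_rot: [2.509, 1.89, 0.004]
force: [0.3, 0.1, -1.1]
width: 0.374
gripper_force: 0.0
```

arm_command([
  [[0,0,0,0,0,-0.18],[0,0,0,0,0,-0.18],[0,0,0,0,0,-0.18],[0,0,0,0,0,-0.18],[0,0,0,0,0,-0.18],[0,0,0,0,0,-0.18],[0,0,0,0,0,-0.18],[0,0,0,0,0,-0.18]],
])

```text
clock: 8.18
position: [0.5495, 0.2456, 0.2222]
ee_rot: [0.64, 3.073, 0.002]
force: [0.2, -0.2, 0.3]
width: 0.375
gripper_force: 0.0
```

```bash
python3 -c "
from h import *
st([.549,.2465,.221])
p,w,d=img('side'); save(cv2.resize(p[90:165,190:290],None,fx=4,fy=4,interpolation=2),'s3.png')"
```

```text
t 8.18 pos [0.5495 0.2456 0.2222] yang 66.5 zax [ 2.8e-03  6.0e-04 -1.0e+00] j [-0.68  0.42  0.25  1.68 -0.11  1.06  0.76] F [ 0.2 -0.2  0.3] T [ 0.02 -0.04  0.01] w 0.37481469500335757
toolshift mm [0.8 0.6 1.2]
```

View pics/s3.png

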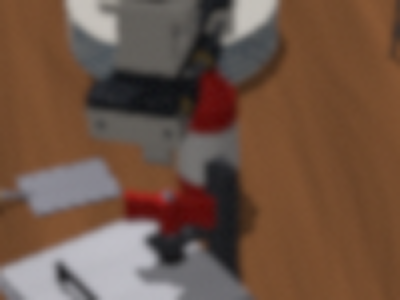

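The side view shows the red wings at crop (125–215, 205), lying roughly along world x. This agrees with the roughly 160° turned so far. The bottle and post are undisturbed, and the second stroke comes next.

arm_command([
  [[0.001,0.001,0.03,0,0,0],[0,0,0.03,0,0,0],[0,0,0.01,0,0,0],[0,0,0.002,0,0,0.1],[0,0,0,0,0,0.17],[0,0,0,0,0,0.17],[0,0,0,0,0,0.17],[0,0,0,0,0,0.17],[0,0,0,0,0,0.17],[0,0,0,0,0,0.17]],
])

```text
clock: 9.48
position: [0.549, 0.2482, 0.1499]
ee_rot: [2.192, 2.25, 0.004]
force: [1.5, 0.8, -5.5]
width: 0.368
gripper_force: 5.3
```

arm_command([
  [[0,0,0,0,0,0.17],[0,0,0,0,0,0.17],[0,0,0,0,0,0.17],[0,0,0,0,0,0.17],[0,0,0,0,0,0.17],[0,0,0,0,0,0.17],[0,0,0,0,0,0.17],[0,0,0,0,0,0.17],[0,0,0,0,0,0.17],[0,0,0,0,0,0.17]],
])

```text
clock: 10.72
position: [0.5491, 0.2481, 0.1495]
ee_rot: [-3.136, 0.161, -0.003]
force: [4.4, -0.5, -8.2]
width: 0.369
gripper_force: 5.8
```

```bash
python3 -c "
from h import *
st([.549,.2465,.149])"
```

```text
t 10.72 pos [0.5491 0.2481 0.1495] yang -95.9 zax [ 2.1e-03  9.0e-04 -1.0e+00] j [-1.14  0.67  1.    1.8  -0.65  1.04 -1.57] F [ 4.4 -0.5 -8.2] T [-0.06 -0.66  0.16] w 0.36918643288026787
toolshift mm [0.1 1.6 0.5]
```

arm_command([
  [[0,0.001,0,0,0,0.17],[0,0,0,0,0,0.17],[0,0,0,0,0,0.17],[0,0,0,0,0,0.17],[0,0,0,0,0,0.17]],
])

```text
clock: 11.35
position: [0.5486, 0.2479, 0.1492]
ee_rot: [-2.791, 1.438, -0.0]
force: [3.9, 1.8, -8.7]
width: 0.368
gripper_force: 5.9
```

```bash
python3 -c "
from h import *
st([.549,.2465,.149])"
```

```text
t 11.35 pos [0.5486 0.2479 0.1492] yang -144.5 zax [ 0.0012  0.0017 -1.    ] j [-1.22  0.79  1.21  1.8  -0.82  1.15 -2.26] F [ 3.9  1.8 -8.7] T [ 0.43 -0.51  0.17] w 0.3679887883778338
toolshift mm [1.3 0.5 0.2]
```

arm_command([
  [[0,0,0,0,0,-0.15],[0,0,0,0,0,-0.1],[0,0,-0.03,0,0,0],[0,0,-0.04,0,0,0],[0,0,0,0,0,-0.18],[0,0,0,0,0,-0.18],[0,0,0,0,0,-0.18],[0,0,0,0,0,-0.18],[0,0,0,0,0,-0.18],[0,0,0,0,0,-0.18]],
])

```text
clock: 12.6
position: [0.5486, 0.2467, 0.2202]
ee_rot: [-3.082, -0.606, -0.003]
force: [-0.2, -0.0, -0.3]
width: 0.369
gripper_force: 0.0
```

arm_command([
  [[0,0,0,0,0,-0.18],[0,0,0,0,0,-0.18],[0,0,0,0,0,-0.18],[0,0,0,0,0,-0.18],[0,0,0,0,0,-0.18],[0,0,0,0,0,-0.18],[0,0,0,0,0,-0.18],[0,0,0,0,0,-0.18],[0,0,0,0,0,-0.18],[0,0,0,0,0,-0.18]],
])

```text
clock: 13.85
position: [0.5488, 0.2464, 0.2203]
ee_rot: [1.442, 2.79, 0.003]
force: [0.5, -0.2, 0.1]
width: 0.369
gripper_force: 0.0
```

arm_command([
  [[0,0,0,0,0,-0.18],[0,0,0,0,0,-0.18],[0,0,0,0,0,-0.18],[0,0,0,0,0,-0.18],[0,0,0,0,0,0]],
])

```text
clock: 14.48
position: [0.5488, 0.2462, 0.2201]
ee_rot: [0.378, 3.117, 0.002]
force: [-0.6, 0.2, 0.2]
width: 0.37
gripper_force: 0.0
```

```bash
python3 -c "
from h import *
st([.549,.2465,.151])
p,w,d=img('side'); save(cv2.resize(p[90:165,190:290],None,fx=4,fy=4,interpolation=2),'s4.png')"
```

```text
t 14.47 pos [0.5488 0.2462 0.2201] yang 76.2 zax [ 0.0018  0.0011 -1.    ] j [-0.7   0.42  0.27  1.68 -0.13  1.05  0.94] F [-0.6  0.2  0.2] T [-0.01 -0.04 -0.01] w 0.370119438613422
toolshift mm [-0.   0.2 69.1]
```

View pics/s4.png

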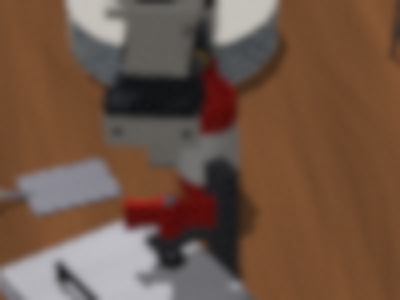

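The wings are now lower, at crop (125–215, 210), and close to the expected tight angle. The last stroke goes in small steps until the torque rises.

arm_command([
  [[0,0,0.03,0,0,0],[0,0,0.03,0,0,0],[0,0,0.011,0,0,0],[0,0,0,0,0,0.15],[0,0,0,0,0,0.15],[0,0,0,0,0,0.15],[0,0,0,0,0,0.15],[0,0,0,0,0,0.15],[0,0,0,0,0,0.05],[0,0,0,0,0,0]],
])

```text
clock: 15.78
position: [0.5485, 0.248, 0.1489]
ee_rot: [1.554, 2.729, 0.002]
force: [0.4, 2.2, 3.2]
width: 0.38
gripper_force: 70.2
```

```bash
python3 -c "
from h import *
st([.549,.2465,.149])"
```

```text
t 15.78 pos [0.5485 0.248  0.1489] yang 30.7 zax [ 1.8e-03  7.0e-04 -1.0e+00] j [-0.83  0.52  0.46  1.77 -0.28  0.91  0.29] F [0.4 2.2 3.2] T [0.28 0.09 3.11] w 0.3798872038699481
toolshift mm [-1.6 -0.3 -0.1]
```

Torque jumped to 3.1 N m near the expected angle, so this is the stop. I'll back off, lift and check.

arm_command([
  [[0,0,0,0,0,-0.1],[0,0,0,0,0,-0.15],[0,0,0,0,0,-0.1],[0,0,-0.03,0,0,0],[0,0,-0.05,0,0,0],[0,0,-0.05,0,0,0]],
])

```text
clock: 16.52
position: [0.5482, 0.2456, 0.2796]
ee_rot: [-1.067, -2.955, -0.0]
force: [0.9, 0.9, 0.2]
width: 0.371
gripper_force: 0.0
```

```bash
python3 -c "
from h import *
st([.40,.45,.30])"
```

```text
t 16.52 pos [0.5482 0.2456 0.2796] yang 50.3 zax [-1.e-04  2.e-04 -1.e+00] j [-0.8   0.38  0.42  1.61 -0.16  1.18  0.52] F [0.9 0.9 0.2] T [ 0.01 -0.06 -0.04] w 0.37109669297664244
toolshift mm [244.6  62.6 -20.4]
```

arm_command([
  [[0.045,0.011,-0.002,0,0,0],[0.045,0.011,-0.002,0,0,0],[0.045,0.011,-0.002,0,0,0],[0.045,0.011,-0.002,0,0,0],[0.045,0.011,-0.002,0,0,0],[0.045,0.011,-0.002,0,0,0],[0.045,0.011,-0.002,0,0,0],[0.045,0.011,-0.002,0,0,0],[0,0,0,0,0,0]],
])

```text
clock: 17.65
position: [0.3228, 0.5466, 0.2937]
ee_rot: [-1.055, -2.957, -0.001]
force: [-0.1, -0.3, -0.0]
width: 0.367
gripper_force: 0.0
```

```bash
python3 -c "
from h import *
st()
p,w,d=img('top'); save(p,'top5.png'); print(wing(p,d,(165,190,200,230),.15))
v,u=np.nonzero(redmask(p,(165,190,200,230))); print('ztop',np.nanpercentile(w[v,u,2],[10,30,50,70,90]))
y,x=170,130
save(cv2.resize(p[150:300,90:290],None,fx=4,fy=4,interpolation=2),'t5.png')"
```

```text
t 17.65 pos [0.3228 0.5466 0.2937] yang 50.7 zax [-0.0019  0.0014 -1.    ] j [-1.33  0.42  0.31  1.5  -0.14  1.24 -0.11] F [-0.1 -0.3 -0. ] T [-0.07 -0.01  0.05] w 0.3671796548026819
(array([0.54750739, 0.2462524 ]), array([0.54839537, 0.24610404]), (78.75350952148438, 24.177400588989258), np.float64(175.6449102882737))
ztop [0.13103317 0.14590253 0.14922536 0.15140744 0.15362438]
```

View pics/t5.png

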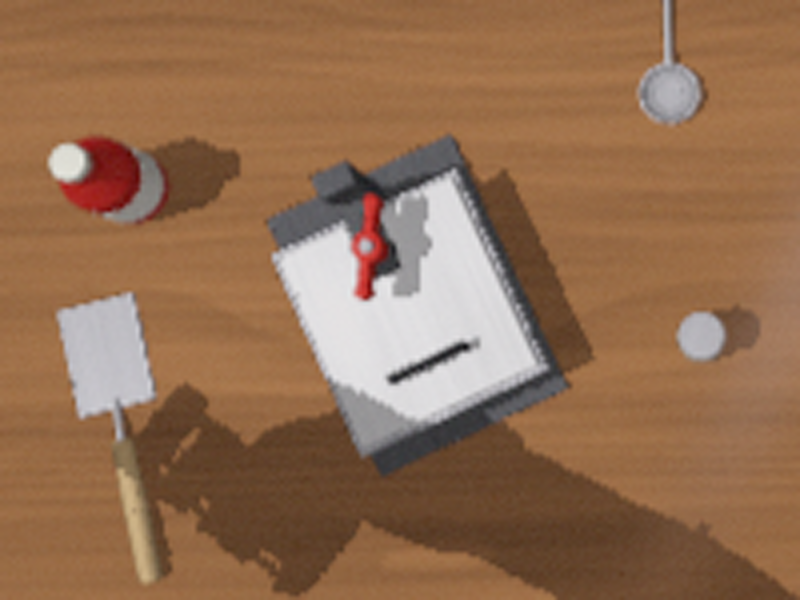

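The picture shows the red wings at 175.6°, against about 174° expected when tight. Their tops now match the tight blue clamp's height, and everything around stands where it was.

```bash
python3 -c "
from cell import arm
print(arm.sign_off())"
```

```text
the job is handed in; nothing more can be done
None
```

The red clamp is screwed tight to its stop (3.1 N m felt there, wing tops level with the tight blue clamp's), the blue clamp was never approached, the things around the red pan have not moved, and the job was handed in at about 18 s.

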